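Service the desk humidifier

ROBOT

A 6-joint arm with a two-finger parallel gripper is mounted at the origin on the work surface. World frame = base frame: x ahead of the robot, y to its left, z up, the work surface at z = 0. Lengths are in m, angles in rad, forces in N, time in s.
With the tool pointing down it reaches from about 0.35 to 1 m from the base axis. Payload 7.1 kg.
Tool frame: the origin (TCP) lies at the very end of the fingers, on their centre line; the grasp point (between the pads) lies 19 mm behind it; z points along the fingers, y is the line along which they close (so a half turn about z gives the same grasp; the last joint's range is limited). The gripper opens to 85 mm and grips with 20 to 120 N. Pads are 22 mm wide; open, the fingers measure 114 mm over their backs; the gripper's body (76 mm by 85 mm) begins 54 mm behind the grasp point. The pads swing forward as they close: fully open they stand 13 mm farther back than shut.
Start: joints at [-1.16, 0.423, 1.63, -0, 1.089, -0.019], TCP at [0.26, -0.568, 0.197] pointing down, gripper open.
Joint ranges: [-3, 3], [-0.9, 2.11], [0.09, 2.58], [-1.31, 4.45], [0.11, 2.69], [-2.54, 2.54]. Speed limits (rad/s): [2.39, 2.39, 3.01, 3.14, 3.14, 3.14].

INTERFACE

Orientations are given as a unit quaternion [w, x, y, z].
In Python, from workcell import r, snapshot, job, find_in, mark_of, sensors gives the robot as it stands. Calls block until the motion is done:
- r.movep(position, orientation): joint-space move of the TCP to a pose.
- r.servo_line(position, rot=None, vel=0.15, until_force=None): straight line of the TCP; rot=None keeps the orientation; vel is the mean speed in m/s. With until_force (N) it stops when the force on the tool has changed by that much, and returns True; else False.
- r.move_j(angles): joint-space move.
- r.gripper_to(opening): finger opening in m; the grip force is fixed at half the most; returns when the fingers have stopped.
- r.wait(seconds).
- r.inverse_kinematics(position, orientation): joint angles nearest the present ones, or None.
- snapshot(name): name is "scene" or "top" or "wrist"; returns a dict with "image" (480x640x3 uint8, red, green, blue), "fx", "fy", "cx", "cy" (pixels), "k1" (the pictures are not rectified: a ray, as slopes to the right and down, at radius r is drawn at 1 + k1 r^2 times it, then the intrinsics apply), "R" (3x3) and "t" (3): a world point X has camera coordinates R X + t; the wrist camera has in their place "T_tool_cam" (4x4, takes a point from camera to tool coordinates, whose origin is the TCP and whose axes are the flange's). Camera axes: x right, y down, z forward; pixel columns grow to the right and rows downward; lengths in m; the calibration is good to about 2 mm. A picture is of the moment at which its call begins: read the wrist's pose just before it. There is no depth.
A pose or a line that the arm cannot do raises r.PlanningError and nothing moves.
- job.finish_job(): hands the job in; it is judged then, once.
Trained networks look in a picture, given as the dict that the camera call returned (one of the last four; its "shot" number tells which), for a name from the list of things; names that differ only in an ending like _2 or _b are one class to them, and where a whole thing is asked for, a point or a joint stands for the part that bears it (a point fixed in the world has none). Each returns a list of dicts, best first, with "score" (0 to 1); they miss things now and then, are a little off and sometimes report something else, mostly with a low value. They report only what shows in the picture. A call takes as long as a camera call. They do not tell look-alikes from the thing itself.
- find_in(picture, name): "point" ([column, row] in pixels, amid what is visible of it).
- mark_of(picture, name): "point" ([column, row] in pixels: a listed point, or the origin of a listed thing).
Readings, each from a call of its own:
- sensors.read_time(): time.
- sensors.read_q(): joint angles.
- sensors.read_dq(): joint speeds.
- sensors.read_joint_efforts(): joint torques, N m.
- sensors.read_tcp_pos(): TCP position.
- sensors.read_ee_rot(): TCP orientation.
- sensors.read_force(): force on the tool from outside, world axes, zero at the start.
- sensors.read_wrist_torque(): the same for the moment, N m.
- sensors.read_width(): finger opening in m.
- sensors.read_gripper_force(): force on a finger pad.
Only numpy, scipy, OpenCV 4.12 (cv2) and the standard library are available. Lean on these libraries where they do the work, as an engineer would, in place of code of your own. Each camera call takes 0.05 s, during which the arm holds its last target. There are 200 camera calls.

TASK

Service the desk humidifier: push every wick from the blue stand fully down into a tube of its own, set the green filter in the round socket, press it down against its spring and turn it clockwise about a quarter turn until it clicks and locks. Only when all of that is done, push the door shut until it seats on its catch. Leave the mug, the bottle and the stapler where they stand.

Things in the scene. Friction and masses are not known exactly. Their poses are not given: they have to be found in the camera images.
- door (a joint): Humidifier's white service door: upright panel, 245 mm from hinge axis to free edge, from 20 to 148 mm above the table; a pale roof flap 96 mm deep along its top, on the inner side, covers the bay when shut (underside 142 mm up). Value: opening in rad, 0 = shut, limit 2.0. Moves easily, stays where left. It stops hard at 0.
- catch (a joint): Sprung ball catch (radius 4 mm) at the door's free edge, pressed-in travel in m, 0 at rest. It pushes back with about 5 N at the free edge over the door's last 0.05 rad, and snaps the door to 0 once the door is past about 0.022 rad.
- door_hinge (a point): On the door's upright hinge axis, 84 mm above the table, at the bay's front left corner. Turns with the door: its -y axis points along the panel to the free edge, its -x axis out of the outer face (the face to push, a plane 10 mm from the axis). Opening turns the door clockwise seen from above. Door shut: axes parallel to socket's.
- door_push (a point): Point on the outer face of the door, 150 mm from the hinge axis, 105 mm above the table; axes as door_hinge (push along its +x).
- socket (a point): Mouth centre of the humidifier's bayonet socket (dark steel ring with two green parts, bore radius 22.5, outer 36 mm), at its rim, 78 mm above the table. x points to the back of the white unit, y to its left, z up. Two slots cut the ring at 75 and 255 deg counter-clockwise (from above) from x; they leave lugs 2 mm play each side. Bay: 55 mm to front (sill 68 mm high) and back (tower 150 mm high).
- spring_plate (a joint): Brass plate in the socket, pressed-in travel in m, 0 to 0.014; pushes the filter up with 0.8 N/mm. The lugs pass under the ring when filter_mid is 15 mm or less above socket (about 7 N; hard bottom at 10 mm). A filter just dropped into the slots stands at 23 mm.
- filter_mid (a point): Centre of the loose filter, 38 mm above its underside, on its axis. Green cartridge, radius 21 mm, 40 mm high, chamfered foot; on top a black grip bar 36 mm long (x), 14 mm wide (y), 36 mm high (z). 120 g. Two black lugs 7 mm wide reach 29 mm from the axis along +x and -x, in line with the bar, 6 to 11 mm above the underside.
- locked (a point): The place of filter_mid when the filter is locked, 18.5 mm above socket, same axes. Pressed in at the slots (15 mm or less above the rim), the filter turns 75 deg clockwise seen from above to a stop, lugs then below the green ring parts; let go, it rises into a notch: its x axis in line with this x axis, either way round, play 0.14 rad.
- mug_mid (a point): Blue mug, radius 40 mm, 90 mm high, bystander; point half-way up its axis.
- sanitizer_mid (a point): Clear bottle, radius 32 mm, 150 mm high, bystander; point half-way up its axis.
- stapler_mid (a point): Red and black stapler, 130 x 34 x 46 mm, long axis x, bystander; point at its centre, 23 mm up.
- wick0_mid (a point): Centre of a stiff white round rod, diameter 10 mm, 100 mm long (along z), 15 g, orange band at the top, chamfered foot. Starts upright in a blue stand (60 x 158 mm, 48 mm high, loose, 0.6 kg; holes 40 mm deep, 36 mm apart in a row along the stand's long side), 60 mm of it clear. May be absent. At the start its x axis is at right angles to the row.
- tube0 (a point): Centre of the mouth of tube 0, 78 mm above the table, in the humidifier's light blue block: square 13 mm bore, 50 mm deep, chamfered. Four tubes stand in a row along y, 30 mm apart, tube 0 being 70 mm from the socket; axes as socket. A sprung pad grips the rod over the last 30 mm: push with 3 to 8 N. Fully home, the rod's centre is at this point.
- wick1_mid (a point): Centre of a stiff white round rod, diameter 10 mm, 100 mm long (along z), 15 g, orange band at the top, chamfered foot. Starts upright in a blue stand (60 x 158 mm, 48 mm high, loose, 0.6 kg; holes 40 mm deep, 36 mm apart in a row along the stand's long side), 60 mm of it clear. May be absent. At the start its x axis is at right angles to the row.
- tube1 (a point): Centre of the mouth of tube 1, 78 mm above the table, in the humidifier's light blue block: square 13 mm bore, 50 mm deep, chamfered. Four tubes stand in a row along y, 30 mm apart, tube 0 being 70 mm from the socket; axes as socket. A sprung pad grips the rod over the last 30 mm: push with 3 to 8 N. Fully home, the rod's centre is at this point.
- wick2_mid (a point): Centre of a stiff white round rod, diameter 10 mm, 100 mm long (along z), 15 g, orange band at the top, chamfered foot. Starts upright in a blue stand (60 x 158 mm, 48 mm high, loose, 0.6 kg; holes 40 mm deep, 36 mm apart in a row along the stand's long side), 60 mm of it clear. May be absent. At the start its x axis is at right angles to the row.
- tube2 (a point): Centre of the mouth of tube 2, 78 mm above the table, in the humidifier's light blue block: square 13 mm bore, 50 mm deep, chamfered. Four tubes stand in a row along y, 30 mm apart, tube 0 being 70 mm from the socket; axes as socket. A sprung pad grips the rod over the last 30 mm: push with 3 to 8 N. Fully home, the rod's centre is at this point.
- wick3_mid (a point): Centre of a stiff white round rod, diameter 10 mm, 100 mm long (along z), 15 g, orange band at the top, chamfered foot. Starts upright in a blue stand (60 x 158 mm, 48 mm high, loose, 0.6 kg; holes 40 mm deep, 36 mm apart in a row along the stand's long side), 60 mm of it clear. May be absent. At the start its x axis is at right angles to the row.
- tube3 (a point): Centre of the mouth of tube 3, 78 mm above the table, in the humidifier's light blue block: square 13 mm bore, 50 mm deep, chamfered. Four tubes stand in a row along y, 30 mm apart, tube 0 being 70 mm from the socket; axes as socket. A sprung pad grips the rod over the last 30 mm: push with 3 to 8 N. Fully home, the rod's centre is at this point.
There are look-alikes about, which are no part of the job. Of the things that look like the part that bears filter_mid, take the one that is farthest to the robot's left at the start.

How it is judged:
On the way, in this order (a step that is already met when the one before it is completed fails the run):
1. with the door still open, every wick present is fully home in a tube and the filter is locked in its socket ((distance between wick0_mid and tube0 below 0.006 m or distance between wick0_mid and tube1 below 0.006 m or distance between wick0_mid and tube2 below 0.006 m or distance between wick0_mid and tube3 below 0.006 m) and (distance between wick1_mid and tube0 below 0.006 m or distance between wick1_mid and tube1 below 0.006 m or distance between wick1_mid and tube2 below 0.006 m or distance between wick1_mid and tube3 below 0.006 m) and (distance between wick2_mid and tube0 below 0.006 m or distance between wick2_mid and tube1 below 0.006 m or distance between wick2_mid and tube2 below 0.006 m or distance between wick2_mid and tube3 below 0.006 m) and (distance between wick3_mid and tube0 below 0.006 m or distance between wick3_mid and tube1 below 0.006 m or distance between wick3_mid and tube2 below 0.006 m or distance between wick3_mid and tube3 below 0.006 m) and horizontal distance between filter_mid and socket below 0.004 m and z of filter_mid in the frame of socket between 0.0162 and 0.0212 m and angle between the x axis of filter_mid and the x axis of socket, either way round below 0.2 rad and angle between filter_mid's own z axis and vertical below 0.1 rad and value of joint door above 0.3 rad), for 0.2 s.
2. the door is shut on its catch (value of joint door below 0.012 rad), for 0.2 s.
At the end, for the whole second after the job is handed in: Every wick present is in a tube with its centre within 6 mm of the tube's mouth; the filter is locked: within 4 mm of the socket's axis, its x axis within 0.2 rad of the socket's x axis, its centre 16.2 to 21.2 mm above the socket's rim; the door is shut (below 0.012 rad) ((distance between wick0_mid and tube0 below 0.006 m or distance between wick0_mid and tube1 below 0.006 m or distance between wick0_mid and tube2 below 0.006 m or distance between wick0_mid and tube3 below 0.006 m) and (distance between wick1_mid and tube0 below 0.006 m or distance between wick1_mid and tube1 below 0.006 m or distance between wick1_mid and tube2 below 0.006 m or distance between wick1_mid and tube3 below 0.006 m) and (distance between wick2_mid and tube0 below 0.006 m or distance between wick2_mid and tube1 below 0.006 m or distance between wick2_mid and tube2 below 0.006 m or distance between wick2_mid and tube3 below 0.006 m) and (distance between wick3_mid and tube0 below 0.006 m or distance between wick3_mid and tube1 below 0.006 m or distance between wick3_mid and tube2 below 0.006 m or distance between wick3_mid and tube3 below 0.006 m) and horizontal distance between filter_mid and socket below 0.004 m and z of filter_mid in the frame of socket between 0.0162 and 0.0212 m and angle between the x axis of filter_mid and the x axis of socket, either way round below 0.2 rad and angle between filter_mid's own z axis and vertical below 0.1 rad and value of joint door below 0.012 rad); the robot touches nothing.
It fails at once if the mug is shifted by more than 3 cm (distance of mug_mid from where it was at the start of the episode above 0.03 m).
It fails at once if the sanitizer is shifted by more than 3 cm (distance of sanitizer_mid from where it was at the start of the episode above 0.03 m).
It fails at once if the stapler is shifted by more than 3 cm (distance of stapler_mid from where it was at the start of the episode above 0.03 m).
It fails at once if the door is shut before every wick present is home and the filter is locked (value of joint door below 0.02 rad and not ((distance between wick0_mid and tube0 below 0.006 m or distance between wick0_mid and tube1 below 0.006 m or distance between wick0_mid and tube2 below 0.006 m or distance between wick0_mid and tube3 below 0.006 m) and (distance between wick1_mid and tube0 below 0.006 m or distance between wick1_mid and tube1 below 0.006 m or distance between wick1_mid and tube2 below 0.006 m or distance between wick1_mid and tube3 below 0.006 m) and (distance between wick2_mid and tube0 below 0.006 m or distance between wick2_mid and tube1 below 0.006 m or distance between wick2_mid and tube2 below 0.006 m or distance between wick2_mid and tube3 below 0.006 m) and (distance between wick3_mid and tube0 below 0.006 m or distance between wick3_mid and tube1 below 0.006 m or distance between wick3_mid and tube2 below 0.006 m or distance between wick3_mid and tube3 below 0.006 m) and (horizontal distance between filter_mid and socket below 0.004 m and z of filter_mid in the frame of socket between 0.0162 and 0.0212 m and angle between the x axis of filter_mid and the x axis of socket, either way round below 0.2 rad and angle between filter_mid's own z axis and vertical below 0.1 rad))).
Of wick0, wick1, wick2, wick3 only 2 to 4 are there at a start; the rules pass over those that are not, and their reading is None.
At some moment in a run one of stand may be knocked a few centimetres aside while the robot is not near it.
It also fails if it takes over 210 s, if anything falls off the work surface, if the arm or the gripper's body presses on something with over 40 N, if the wrist force passes 120 N, or if a joint passes its speed limit or range.

## Working session

There is one attempt and no reset: what is moved stays moved. The work goes in short steps, each a Python script; the robot and the scene stay as the last script left them, time stands still between calls to the robot, and variables do not carry over. Pictures are saved under pics/ and viewed, at most 14 in all, crops included, and the job is handed in when it is done.

```bash
mkdir -p pics; ls
cat > h.py <<'E'
import numpy as np, cv2
from scipy.spatial.transform import Rotation as Ro
from workcell import r, snapshot, job, find_in, mark_of, sensors
def rgb(n,s): cv2.imwrite(f'pics/{n}.png', s['image'][:,:,::-1])
def campose(s,tp=None,q=None):
    if 'R' in s: return np.array(s['R']),np.array(s['t'])
    T=np.eye(4); T[:3,:3]=Ro.from_quat(np.r_[q[1:],q[0]]).as_matrix(); T[:3,3]=tp
    W=np.linalg.inv(T@np.array(s['T_tool_cam'])); return W[:3,:3],W[:3,3]
def shot(n):
    tp=np.array(sensors.read_tcp_pos()); q=np.array(sensors.read_ee_rot())
    s=snapshot(n); s['P']=campose(s,tp,q); return s
def und(s,p):
    d=np.array([(p[0]-s['cx'])/s['fx'],(p[1]-s['cy'])/s['fy']]); u=d.copy()
    for _ in range(20): u=d/(1+s['k1']*(u@u))
    return u
def ray(s,p):
    R,t=s['P']; d=R.T@np.r_[und(s,p),1]; return -R.T@t,d
def onz(s,p,z):
    o,d=ray(s,p); return o+d*(z-o[2])/d[2]
def proj(s,X):
    R,t=s['P']; c=R@np.array(X)+t; u=c[:2]/c[2]; u=u*(1+s['k1']*(u@u)); return np.array([s['cx']+s['fx']*u[0],s['cy']+s['fy']*u[1]])
def tri(obs):
    A=np.zeros((3,3));b=np.zeros(3)
    for s,p in obs:
        o,d=ray(s,p); d=d/np.linalg.norm(d); M=np.eye(3)-np.outer(d,d); A+=M;b+=M@o
    return np.linalg.solve(A,b)
def down(yaw):  # tool z down; tool y axis (closing) at angle yaw from world x
    y=np.array([np.cos(yaw),np.sin(yaw),0]); z=np.array([0,0,-1.]); x=np.cross(y,z)
    q=Ro.from_matrix(np.c_[x,y,z]).as_quat(); return [q[3],q[0],q[1],q[2]]
E
python3 - <<'E'
from h import *
print(sensors.read_ee_rot(), sensors.read_width())
for n in ['scene','top']:
    s=shot(n); rgb(n,s); print(n, s['fx'],s['k1'], -s['P'][0].T@s['P'][1])
    for nm,z in [('socket',.078),('tube0',.078),('tube1',.078),('tube2',.078),('tube3',.078),('wick0_mid',.058),('filter_mid',.038),('door_hinge',.084),('door_push',.105),('mug_mid',.045),('sanitizer_mid',.075),('stapler_mid',.023)]:
        print(nm,[(np.round(m['point']).astype(int).tolist(),round(m['score'],2),np.round(onz(s,m['point'],z)[:2],3).tolist()) for m in mark_of(s,nm)[:6]])
E
```

```text
pics
[-7.53192833e-04  9.76999513e-01  2.13240148e-01 -1.53001419e-04] 0.08520825832882523
scene 520.6274357998408 -0.005340516281502452 [1.09100129 0.00454604 0.93673558]
socket [([271, 309], 0.67, [0.636, -0.069])]
tube0 [([356, 318], 0.96, [0.652, 0.088]), ([308, 309], 0.89, [0.636, -0.001]), ([325, 313], 0.85, [0.644, 0.031]), ([340, 314], 0.59, [0.645, 0.059])]
tube1 [([356, 318], 0.96, [0.652, 0.088]), ([308, 309], 0.89, [0.636, -0.001]), ([325, 313], 0.85, [0.644, 0.031]), ([340, 314], 0.59, [0.645, 0.059])]
tube2 [([356, 318], 0.96, [0.652, 0.088]), ([308, 309], 0.89, [0.636, -0.001]), ([325, 313], 0.85, [0.644, 0.031]), ([340, 314], 0.59, [0.645, 0.059])]
tube3 [([356, 318], 0.96, [0.652, 0.088]), ([308, 309], 0.89, [0.636, -0.001]), ([325, 313], 0.85, [0.644, 0.031]), ([340, 314], 0.59, [0.645, 0.059])]
wick0_mid [([117, 235], 0.67, [0.458, -0.399])]
filter_mid [([432, 266], 0.8, [0.512, 0.254]), ([391, 194], 0.77, [0.318, 0.184]), ([484, 272], 0.6, [0.526, 0.359]), ([269, 307], 0.36, [0.611, -0.077]), ([116, 237], 0.27, [0.448, -0.409]), ([147, 242], 0.22, [0.46, -0.342])]
[... 814 characters left out ...]
]
tube3 [([308, 180], 0.97, [0.646, 0.023]), ([281, 181], 0.91, [0.645, 0.086]), ([319, 181], 0.7, [0.645, -0.002]), ([292, 178], 0.65, [0.65, 0.061])]
wick0_mid [([492, 268], 0.51, [0.455, -0.4])]
filter_mid [([236, 323], 0.84, [0.318, 0.183]), ([161, 233], 0.83, [0.523, 0.366]), ([208, 244], 0.6, [0.501, 0.254]), ([193, 286], 0.56, [0.402, 0.285]), ([318, 180], 0.39, [0.659, 0.001])]
door_hinge [([261, 203], 0.97, [0.591, 0.13]), ([493, 267], 0.65, [0.456, -0.392])]
door_push [([448, 182], 0.71, [0.641, -0.29]), ([162, 234], 0.35, [0.511, 0.343])]
mug_mid [([448, 182], 0.57, [0.657, -0.305])]
sanitizer_mid [([171, 176], 0.68, [0.65, 0.339])]
stapler_mid [([213, 183], 0.84, [0.649, 0.255])]
```

View pics/scene.png

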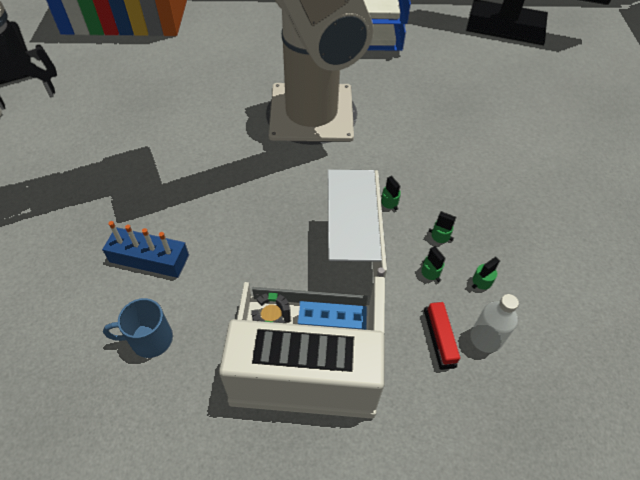

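View pics/top.png

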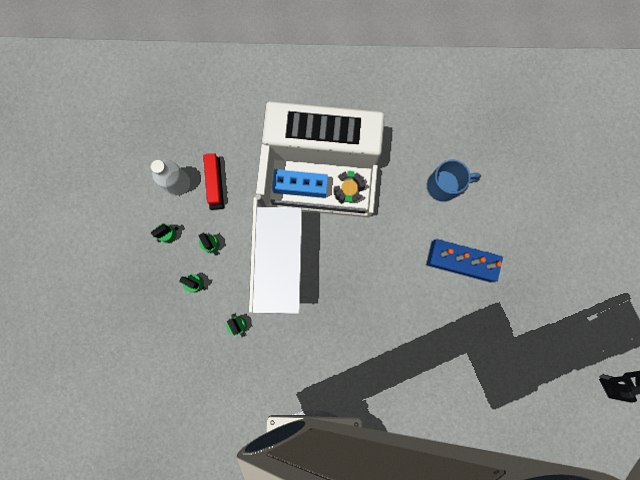

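Four wicks stand in the stand (top image, col 446–497, row 250–265). The door is about 1.5 rad open, and the leftmost green cartridge is at (161,233) in the top image. Next I take close wrist views.

Run:
```python
from h import *
s=shot('wrist'); print(np.round(s['T_tool_cam'],3), s['fx'])
for nm,(p,yaws) in dict(stand=([.456,-.4,.25],[-.23,2.91]),tube=([.645,.04,.25],[-.1,3.04]),sock=([.633,-.066,.2],[-.1+np.pi/2,-.1-np.pi/2,-.1+1.31+np.pi/2,-.1+1.31-np.pi/2]),filt=([.523,.366,.2],[0,1.57,-1.57,3.14])).items():
    for y in yaws:
        q=r.inverse_kinematics(p,down(y)); print(nm,y,None if q is None else np.round(q,2))
```

```text
[[ 0.001 -0.957 -0.29   0.074]
 [ 1.     0.001  0.001  0.   ]
 [-0.    -0.29   0.957 -0.177]
 [ 0.     0.     0.     1.   ]] 412.52830648414186
stand -0.23 [-0.74  0.34  1.62 -0.    1.18 -0.51]
stand 2.91 None
tube -0.1 [ 0.04  0.4   1.53 -0.    1.21  0.14]
tube 3.04 None
sock 1.4707963267948965 [-0.12  0.44  1.6  -0.    1.1  -1.59]
sock -1.6707963267948966 [-0.12  0.44  1.6  -0.    1.1   1.55]
sock 2.7807963267948965 None
sock -0.3607963267948966 [-0.12  0.44  1.6  -0.    1.1   0.24]
filt 0 [ 0.59  0.44  1.6  -0.    1.11  0.59]
filt 1.57 [ 0.59  0.44  1.6  -0.    1.11 -0.98]
filt -1.57 [ 0.59  0.44  1.6  -0.    1.11  2.16]
filt 3.14 None
```

Run:
```python
from h import *
def rep(s,nm,z,k=6): print(nm,[(np.round(m['point']).astype(int).tolist(),round(m['score'],2),np.round(onz(s,m['point'],z)[:2],4).tolist()) for m in mark_of(s,nm)[:k]])
r.movep([.44,-.40,.25],down(-.23)); s=shot('wrist'); rgb('w_stand',s); rep(s,'wick0_mid',.058)
r.movep([.64,.0,.25],down(-.1)); s=shot('wrist'); rgb('w_tube',s)
rep(s,'tube0',.078); rep(s,'socket',.078); rep(s,'door_hinge',.084)
print(sensors.read_tcp_pos(),sensors.read_time())
```

```text
wick0_mid [([345, 192], 0.5, [0.4603, -0.397])]
tube0 [([325, 168], 0.8, [0.6442, 0.0305]), ([326, 203], 0.68, [0.6425, 0.0009]), ([323, 92], 0.67, [0.649, 0.0905]), ([321, 130], 0.61, [0.6442, 0.0618])]
socket [([329, 281], 0.56, [0.6384, -0.0713])]
door_hinge [([242, 45], 0.59, [0.5911, 0.1308])]
[ 0.63993481 -0.00105924  0.2500486 ] 4.2833
```

View pics/w_stand.png

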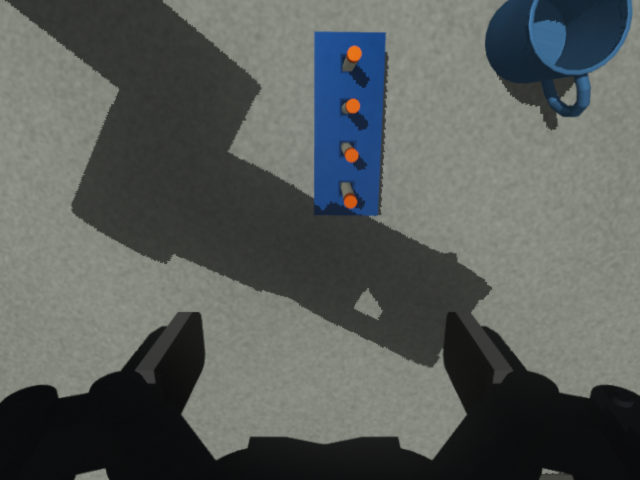

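View pics/w_tube.png

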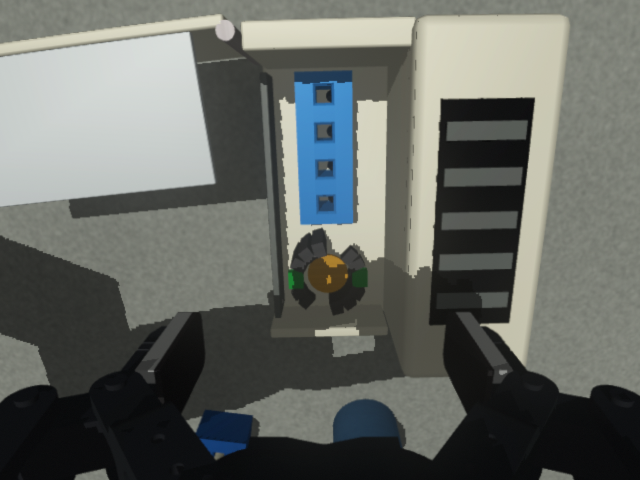

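The stand view shows four orange wick tops at about (354,54), (353,106), (351,155) and (350,201). The tube view shows four bores at (323,95), (324,131), (325,167) and (326,203), with the socket at about (328,272). I'll refine both by colour segmentation.

```bash
cat >> h.py <<'E'
def blobs(m,lo,hi):
    n,_,st,c=cv2.connectedComponentsWithStats(m.astype(np.uint8)); return [(c[i],st[i]) for i in range(1,n) if lo<=st[i,4]<=hi]
def hsv(s): return cv2.cvtColor(s['image'],cv2.COLOR_RGB2HSV).astype(int)
def holes(s):
    h=hsv(s); blue=(h[...,0]>98)&(h[...,0]<114)&(h[...,1]>110)&(h[...,2]>170)
    cs,hi=cv2.findContours(blue.astype(np.uint8),cv2.RETR_CCOMP,cv2.CHAIN_APPROX_NONE)
    out=[]
    for c,k in zip(cs,hi[0]):
        a=cv2.contourArea(c)
        if k[3]>=0 and 120<a<1500: out.append((np.array(cv2.minAreaRect(c)[0]),a,cv2.minAreaRect(c)[1]))
    return out
def oranges(s,lo=60,hi=900):
    h=hsv(s); m=(h[...,0]<18)&(h[...,1]>170)&(h[...,2]>120); return [(c,st) for c,st in blobs(m,lo,hi)]
E
python3 - <<'E'
from h import *
s=shot('wrist'); P=[]
for c,a,wh in holes(s): X=onz(s,c,.078); P.append(X); print('hole',c.round(1),a,np.round(wh,1),X.round(4))
r.movep([.46,-.43,.22],down(-.23)); s=shot('wrist'); rgb('w2',s)
for c,st in oranges(s): print('or',c.round(1),st,onz(s,c,.108).round(4))
h=hsv(s); 
b=max(blobs((h[...,0]>100)&(h[...,0]<125)&(h[...,1]>150)&(h[...,2]>60),2000,99999),key=lambda b:b[1][4]); print(b)
E
```

```text
hole [325.5 203.5] 424.0 [21. 21.] [6.42e-01 3.00e-04 7.80e-02]
hole [324.5 168.5] 439.5 [22. 22.] [0.6442 0.0301 0.078 ]
hole [324. 132.] 460.0 [22. 22.] [0.6467 0.0599 0.078 ]
or [315.1   7.7] [308   0  15  17 214] [ 0.4875 -0.2917  0.108 ]
or [314.9  68.3] [308  60  15  17 198] [ 0.4791 -0.3267  0.108 ]
or [314.6 124.3] [308 117  14  15 174] [ 0.4706 -0.3611  0.108 ]
or [314.4 176.9] [308 170  14  15 166] [ 0.4623 -0.3957  0.108 ]
(array([316.31779831,  96.92920852]), array([  278,     0,    78,   197, 12445], dtype=int32))
```

```bash
cat >> h.py <<'E'
SY=-.2365; UY=-.078
def intool(s,c,z):  # tool-frame coordinates of pixel at tool depth z
    T=np.array(s['T_tool_cam']); d=T[:3,:3]@np.r_[und(s,c),1]; o=T[:3,3]; return o+d*(z-o[2])/d[2]
def grasp(p,yaw,z=.069,up=.19,op=.05):
    r.gripper_to(op); r.movep([p[0],p[1],up],down(yaw)); r.servo_line([p[0],p[1],z],vel=.12)
    r.gripper_to(0.0); w=sensors.read_width(); r.servo_line([p[0],p[1],up],vel=.15); return w
def heldtop():
    s=shot('wrist'); b=[(c,st) for c,st in oranges(s,200,6000) if 240<c[1]<420 and abs(c[0]-320)<60]
    return s,[(c.round(1),st[2:],intool(s,c,-.039).round(4)) for c,st in b]
E
python3 - <<'E'
from h import *
print(grasp([.4623,-.3957],SY), sensors.read_time())
s,b=heldtop(); rgb('held',s); print(b)
for c,st in oranges(s): print('or',c.round(1),st,onz(s,c,.108).round(4))
E
```

```text
0.005059044860005181 9.4583
[]
or [325.   57.7] [317  49  17  19 257] [ 0.4875 -0.2917  0.108 ]
or [324.6 121. ] [317 113  16  17 224] [ 0.4791 -0.3261  0.108 ]
or [324.5 179.9] [317 172  16  17 208] [ 0.4707 -0.3607  0.108 ]
```

View pics/held.png

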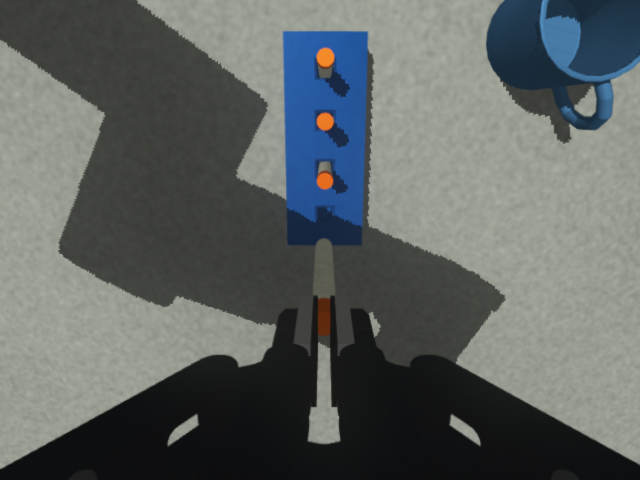

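Run:
```python
from h import *
s=shot('wrist'); I=s['image'].astype(int)
print(s['cx'],s['cy'])
print([ (k,I[k,322:326].mean(axis=0).round().astype(int).tolist()) for k in range(230,256,2)])
for k in (255,270,285): print(k,[I[k,c].tolist() for c in range(308,340,2)])
print(I[300:340:6,324].tolist())
def pj(p):
    T=np.linalg.inv(s['T_tool_cam']); c=T[:3,:3]@p+T[:3,3]; u=c[:2]/c[2]; u*=1+s['k1']*(u@u); return s['cx']+s['fx']*u[0],s['cy']+s['fy']*u[1]
for p in ([.005,0,.061],[0.005,0,0.0],[-.005,0,-.039],[.005,0,-.039],[.005,0,-.019]): print(p,pj(np.array(p)))
```

```text
323.59902286255783 240.71655342406436
[(230, [23, 38, 64]), (232, [23, 38, 64]), (234, [22, 38, 64]), (236, [22, 38, 63]), (238, [63, 70, 74]), (240, [92, 93, 83]), (242, [91, 92, 82]), (244, [94, 94, 84]), (246, [91, 91, 81]), (248, [90, 92, 81]), (250, [90, 91, 80]), (252, [92, 92, 82]), (254, [94, 94, 83])]
255 [[63, 64, 62], [61, 63, 60], [59, 61, 59], [67, 69, 64], [89, 90, 79], [90, 91, 80], [93, 94, 83], [94, 95, 84], [93, 93, 82], [92, 93, 82], [91, 91, 81], [91, 91, 80], [82, 83, 75], [60, 62, 59], [60, 63, 60], [62, 65, 62]]
270 [[57, 59, 56], [58, 61, 57], [59, 61, 58], [84, 84, 74], [87, 88, 76], [89, 89, 78], [90, 90, 79], [90, 91, 79], [92, 93, 81], [91, 92, 80], [91, 91, 80], [91, 91, 79], [90, 90, 80], [66, 68, 62], [62, 64, 60], [62, 64, 61]]
285 [[59, 61, 57], [60, 62, 58], [64, 65, 60], [90, 91, 79], [90, 91, 79], [91, 91, 79], [92, 92, 81], [94, 95, 82], [95, 95, 84], [94, 94, 82], [93, 94, 81], [90, 90, 79], [90, 91, 79], [81, 83, 72], [62, 63, 59], [61, 62, 59]]
[[85, 38, 14], [85, 38, 14], [95, 41, 13], [97, 41, 14], [96, 42, 14], [96, 42, 14], [64, 59, 53]]
[0.005, 0, 0.061] (np.float64(323.1321063920778), np.float64(235.6221252845978))
[0.005, 0, 0.0] (np.float64(323.03734545685114), np.float64(272.6126071393152))
[-0.005, 0, -0.039] (np.float64(322.9266290816895), np.float64(335.1346920526851))
[0.005, 0, -0.039] (np.float64(322.9390766987595), np.float64(311.08503170419027))
[0.005, 0, -0.019] (np.float64(322.994757099838), np.float64(289.2718515832883))
```

Rod is centred in the fingers, and the camera agrees with the tool to under 1 mm. Inserting in tube 3.

```bash
cat >> h.py <<'E'
T0=np.array([.642,.0003]); YD=np.array([-np.sin(UY),np.cos(UY)])
def tube(i): return T0+YD*.03*i
def fz(): return np.round(sensors.read_force(),1)
def insert(p,yaw=UY,zh=.0885):
    r.movep([p[0],p[1],.24],down(yaw)); r.servo_line([p[0],p[1],.148],vel=.15); f0=fz()
    hit=r.servo_line([p[0],p[1],.118],vel=.04,until_force=5); print('mouth',hit,np.round(sensors.read_tcp_pos(),4),fz()-f0)
    if hit: return False
    hit=r.servo_line([p[0],p[1],zh],vel=.04,until_force=25); print('home',hit,np.round(sensors.read_tcp_pos(),4),fz()-f0)
    return not hit
def release(up=.24):
    p=sensors.read_tcp_pos(); r.gripper_to(.04); r.servo_line([p[0],p[1],up],vel=.2)
E
python3 - <<'E'
from h import *
print(insert(tube(3)), sensors.read_time(), sensors.read_width())
E
```

```text
mouth False [0.6492 0.09   0.1181] [-0.4  0.4 -0.8]
home False [0.6501 0.0902 0.0894] [-0.5  0.3  7. ]
True 14.0 0.004424704999092133
```

```bash
cat >> h.py <<'E'
def look():
    r.movep([.46,-.40,.22],down(SY)); s=shot('wrist'); return s,sorted([onz(s,c,.108).round(4).tolist()[:2] for c,st in oranges(s,100)],key=lambda p:p[1])
def checktops():
    r.movep([.62,-.05,.25],down(UY)); s=shot('wrist'); 
    for c,st in oranges(s,60): print('top',c.round(1),st[2:].tolist(),onz(s,c,.128).round(4))
    return s
E
python3 - <<'E'
from h import *
release(); checktops()
s,w=look(); print(w)
p=w[0]; print(grasp(p,SY),sensors.read_time())
print(insert(tube(2)))
print(sensors.read_time())
E
```

```text
top [349.5   8.1] [16, 17, 216] [0.6475 0.0896 0.128 ]
[[0.4708, -0.3608], [0.4791, -0.3263], [0.4875, -0.2917]]
0.004532161365162942 20.7
mouth False [0.6469 0.0601 0.1181] [-0.2 -1.4  0.1]
home False [0.6478 0.0602 0.0894] [-1.2 -0.7  7.8]
True
24.9333
```

Run:
```python
from h import *
release()
for i in (1,0):
    s,w=look(); print(w)
    if not w: rgb('nostand',s); break
    print(grasp(w[0],SY),sensors.read_time())
    if not insert(tube(i)): break
    release()
s=checktops(); rgb('tops',s); print(sensors.read_time())
s,w=look(); print(w)
```

```text
[[0.4792, -0.3263], [0.4876, -0.2917]]
0.004645552696637633 31.4417
mouth False [0.6445 0.0302 0.1181] [-0.5 -0.4  0.2]
home False [0.6455 0.0303 0.0894] [-0.8 -1.2  7.2]
[[0.4876, -0.2917]]
0.004903311170714222 41.9833
mouth False [6.422e-01 3.000e-04 1.181e-01] [-0.6 -0.5 -0.8]
home False [6.432e-01 3.000e-04 8.940e-02] [ 0.2 -0.3  6.8]
top [350.2   7.3] [16, 16, 210] [0.6474 0.0895 0.128 ]
top [349.5  56.5] [15, 16, 186] [0.6451 0.0597 0.128 ]
top [348.7 102.5] [14, 14, 165] [0.6427 0.0304 0.128 ]
top [348.3 145.6] [14, 14, 158] [0.6406 0.0014 0.128 ]
47.5333
[]
```

View pics/tops.png

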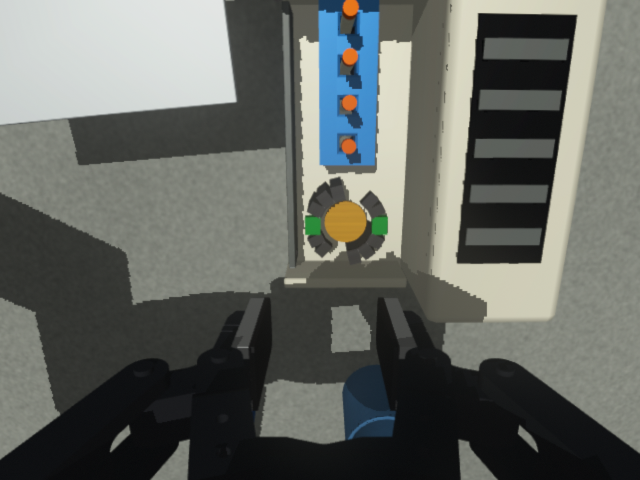

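All four wicks are in their tubes, with orange tops at (350,8), (349,57), (349,103) and (348,146). The socket ring is at about (346,222). Next is the filter.

Run:
```python
from h import *
S=shot('scene'); T=shot('top')
a=[c for c,st in oranges(S,8,400)]; b=[c for c,st in oranges(T,8,400)]; print(np.round(a,1).tolist(),np.round(b,1).tolist())
r.gripper_to(.07)
r.movep([.40,.0,.35],down(0)); r.movep([.523,.32,.25],down(0)); s=shot('wrist'); rgb('filt',s)
for m in mark_of(s,'filter_mid')[:5]: print(np.round(m['point']),m['score'],onz(s,m['point'],.038).round(4))
print(sensors.read_time())
```

```text
[[308.8, 298.5], [325.5, 300.0], [342.3, 301.2], [359.2, 302.5]] [[278.1, 174.4], [292.0, 175.5], [305.0, 177.3], [318.4, 178.4]]
[204. 227.] 0.98 [0.4064 0.2885 0.038 ]
[306. 261.] 0.96 [0.5059 0.2537 0.038 ]
[125. 322.] 0.77 [0.3133 0.1847 0.038 ]
[326. 150.] 0.57 [0.5256 0.3628 0.038 ]
52.525
```

View pics/filt.png

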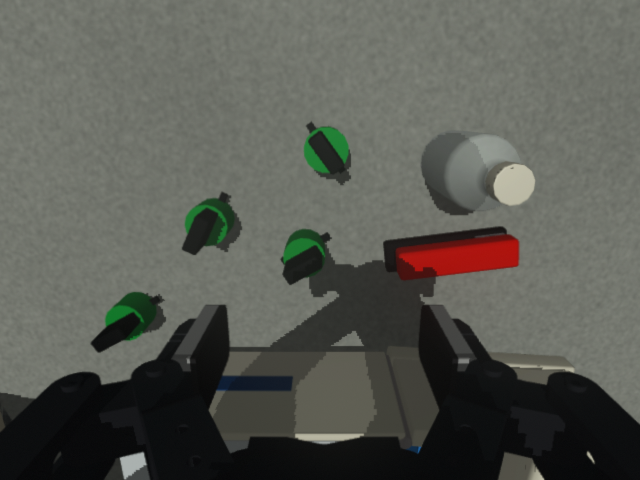

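The target filter is at (326,150), with its bar running from upper left to lower right, about −56° in world. I'll look from straight above it to refine.

```bash
cat > f.py <<'E'
from h import *
def filt(s,zt=.040,lo=300,near=None):
    h=hsv(s); g=(h[...,0]>45)&(h[...,0]<85)&(h[...,1]>110)&(h[...,2]>50)
    bl=blobs(cv2.morphologyEx(g.astype(np.uint8),cv2.MORPH_CLOSE,np.ones((25,25))),lo,20000)
    c,st=min(bl,key=lambda b:np.linalg.norm(b[0]-near))
    x,y,w,hh=st[:4]; m=np.zeros_like(g); m[max(y,0):y+hh,x:x+w]=g[max(y,0):y+hh,x:x+w]
    pts=np.argwhere(m)[:,::-1].astype(np.float32); (cc,rad)=cv2.minEnclosingCircle(pts)
    yy,xx=np.mgrid[:480,:640]; dark=(h[...,2]<45)&(np.hypot(xx-cc[0],yy-cc[1])<rad*.97)
    n,lab,sst,_=cv2.connectedComponentsWithStats(dark.astype(np.uint8)); k=1+np.argmax(sst[1:,4])
    bp=np.argwhere(lab==k)[:,::-1].astype(np.float32); (bc,wh,_)=rc=cv2.minAreaRect(bp)
    bx=cv2.boxPoints(rc); e=(bx[1]-bx[0],bx[2]-bx[1]); i=int(np.linalg.norm(e[1])>np.linalg.norm(e[0])); d=e[i]/np.linalg.norm(e[i])
    A=onz(s,np.array(bc)-d*20,zt+.036); B=onz(s,np.array(bc)+d*20,zt+.036); a=np.arctan2(*(B-A)[1::-1])
    print('circle',np.round(cc,1),round(rad,1),onz(s,cc,zt).round(4),'bar',np.round(bc,1),np.round(wh,1),onz(s,bc,zt+.036).round(4),'ang',np.degrees(a).round(1))
    return onz(s,cc,zt)[:2],a
E
python3 - <<'E'
from f import *
r.movep([.524,.289,.2],down(0)); s=shot('wrist'); filt(s,near=[320,115]); rgb('filt2',s[ 'image'] is None or s)
S=shot('scene');T=shot('top')
E
python3 - <<'E'
import cv2; cv2.imwrite('pics/filt2c.png',cv2.imread('pics/filt2.png')[0:240,200:440])
E
```

```text
circle [325.5 114. ] 27.6 [0.5254 0.3631 0.04  ] bar [325.8 114.4] [52.3 19.5] [0.5255 0.3627 0.076 ] ang -53.8
```

View pics/filt2c.png

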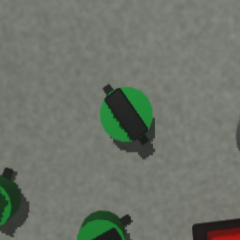

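Run:
```python
from f import *
r.movep([.524,.289,.3],down(0)); p=T0-YD*.144
r.movep([p[0],p[1],.2],down(UY)); s=shot('wrist'); rgb('sock',s)
h=hsv(s); g=(h[...,0]>45)&(h[...,0]<85)&(h[...,1]>110)&(h[...,2]>50)
for c,st in blobs(g,60,3000): print('green',c.round(1),st.tolist(),onz(s,c,.078).round(4))
br=(h[...,0]>12)&(h[...,0]<28)&(h[...,1]>110)&(h[...,2]>90)
for c,st in blobs(br,300,5000): print('brass',c.round(1),st.tolist(),onz(s,c,.063).round(4))
print(mark_of(s,'socket'),sensors.read_time())
cv2.imwrite('pics/sockc.png',cv2.resize(s['image'][20:220,220:420,::-1],None,fx=3,fy=3))
S=shot('scene'); T=shot('top')
print([tri([(S,a),(T,b)]).round(4).tolist() for a,b in zip([[308.8, 298.5], [325.5, 300.0], [342.3, 301.2], [359.2, 302.5]], [[278.1, 174.4], [292.0, 175.5], [305.0, 177.3], [318.4, 178.4]][::-1])])
```

```text
green [281.4 118.6] [272, 107, 20, 24, 440] [ 0.6075 -0.0679  0.078 ]
green [365.1 118.7] [356, 107, 19, 24, 440] [ 0.6658 -0.0724  0.078 ]
brass [323.3 118.2] [297, 91, 53, 55, 2225] [ 0.6367 -0.07    0.063 ]
[{'point': [325.0, 119.8], 'score': 0.78}] 55.2833
[[0.6395, 0.0002, 0.1252], [0.6417, 0.0298, 0.1243], [0.6447, 0.0589, 0.1261], [0.6467, 0.0891, 0.1256]]
```

View pics/sockc.png

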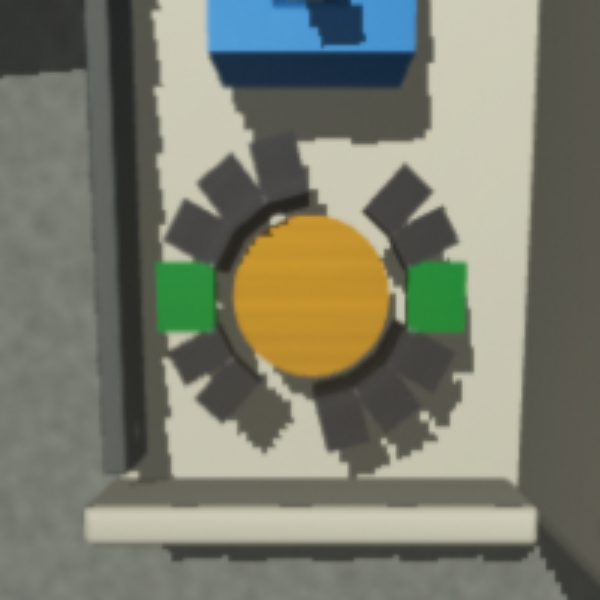

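Socket centre is at (0.6367, −0.0702) with yaw −0.077, and the slot is visible at upper right. Now I grasp the filter and set it in the slots.

Run:
```python
from f import *
r.movep([.524,.289,.3],down(0)); r.gripper_to(.05); yaw=np.radians(36.2); p=[.5255,.3629]
r.movep([*p,.16],down(yaw)); r.servo_line([*p,.0445],vel=.08); print(fz()); r.gripper_to(0); print('w',sensors.read_width(),np.round(sensors.read_tcp_pos(),4))
r.servo_line([*p,.25],vel=.15); c=[.6367,-.0702]; Y=UY+np.radians(75)-np.pi/2
r.movep([*c,.25],down(Y)); r.servo_line([*c,.135],vel=.12); f0=fz()
s=shot('wrist'); rgb('pre',s)
hit=r.servo_line([*c,.1095],vel=.03,until_force=5); print(hit,np.round(sensors.read_tcp_pos(),4),fz()-f0,sensors.read_time())
```

```text
[ 0.7 -0.7  1. ]
w 2.1351984088073725e-05 [0.5255 0.3629 0.0445]
False [ 0.6369 -0.0702  0.1097] [-0.6 -0.9 -1.7] 65.5083
```

View pics/pre.png

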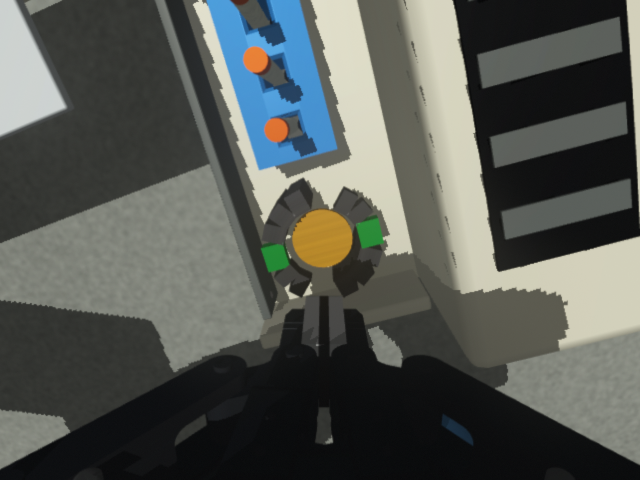

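The fingers are empty and the socket is still clear; the grasp missed. Looking at the filter again.

Run:
```python
from f import *
r.servo_line([.6367,-.0702,.25],vel=.2); r.movep([.524,.289,.2],down(0)); s=shot('wrist'); rgb('filt3',s)
for m in mark_of(s,'filter_mid')[:5]: print(np.round(m['point']),m['score'],onz(s,m['point'],.038).round(4))
```

```text
[323. 114.] 0.84 [0.5247 0.3636 0.038 ]
[183. 206.] 0.75 [0.4068 0.2894 0.038 ]
[300. 244.] 0.65 [0.5046 0.2563 0.038 ]
[ 95. 316.] 0.65 [0.3141 0.1869 0.038 ]
```

View pics/filt3.png

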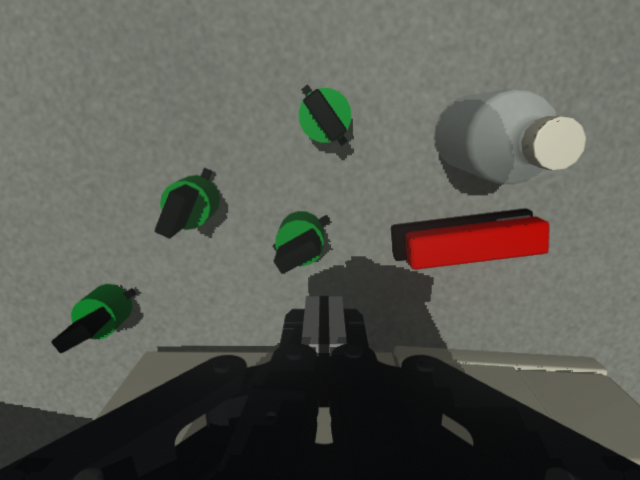

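The filter still stands at (325,115), barely moved, and the bar should have been between the pads. I'll retry, closing in stages and watching.

Run:
```python
from f import *
s=shot('wrist'); p,a=filt(s,near=[324,114]); yaw=a+np.pi/2
if yaw>1.6: yaw-=np.pi
r.gripper_to(.05); print(sensors.read_width())
r.movep([*p,.16],down(yaw)); s=shot('wrist'); rgb('ap',s); r.servo_line([*p,.0445],vel=.08); print(fz(),sensors.read_width(),np.round(sensors.read_tcp_pos(),4))
for o in (.03,.02,.012,.008,.004): r.gripper_to(o); print(o,sensors.read_width(),sensors.read_gripper_force(),fz())
S=shot('scene'); a=proj(S,[*p,.06]).astype(int); print(a)
c=lambda s,a,k,f: cv2.resize(s['image'][max(a[1]-k,0):a[1]+k,max(a[0]-k,0):a[0]+k,::-1],(400,400))
W=shot('wrist'); cv2.imwrite('pics/cl.png',np.hstack([c(S,a,60,1),c(W,[320,300],140,1)]))
```

```text
circle [323.8 114.7] 27.6 [0.5254 0.363  0.04  ] bar [324.2 115. ] [52.  19.4] [0.5256 0.3626 0.076 ] ang -54.0
0.05002283059572196
[0.7 0.6 0.4] 0.05040918196990931 [0.5258 0.3632 0.0451]
0.03 0.03012646032500776 0.0 [-0.4  0.3  0.4]
0.02 0.020290151137652836 0.0 [-0.5  0.3 -0.2]
0.012 0.012004181450745482 0.0 [ 0.6 -0.1  0.2]
0.008 0.007909222073837015 0.0 [ 0.3  0.1 -0.5]
0.004 0.003640168622863377 0.0 [-0.8  0.1 -0.3]
[489 266]
```

View pics/cl.png

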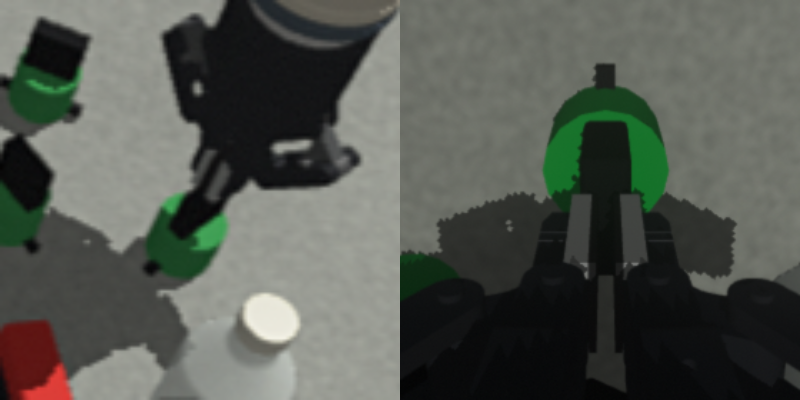

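The pads closed at the top of the bar: in the left crop the whole bar shows below the fingertips, which end about 30 mm short of the reported TCP. I'll descend under force guard and regrip.

Run:
```python
from f import *
r.gripper_to(.035); p=[.5254,.3629]
for z in (.030,.018):
    hit=r.servo_line([*p,z],vel=.05,until_force=6); print(z,hit,np.round(sensors.read_tcp_pos(),4),fz())
    if hit: break
    r.gripper_to(.004); print(sensors.read_width(),sensors.read_gripper_force(),fz())
    if sensors.read_width()>.006 and z<.02: break
    if z>.02: r.gripper_to(.035)
print(sensors.read_time())
```

```text
0.03 False [0.5251 0.3627 0.0294] [ 0.3  0.4 -0. ]
0.012198709365137608 59.99047100543976 [-0.1 -0.4  0.5]
0.018 False [0.525  0.3626 0.0173] [ 0.9 -0.7 -0.2]
0.013337591451296234 59.80996549129486 [-0.7 -0.   0.5]
74.2667
```

Gripped (13.3 mm, 60 N). Carry it to the slots.

Run:
```python
from f import *
p=sensors.read_tcp_pos(); r.servo_line([p[0],p[1],.22],vel=.15); print('w',sensors.read_width(),sensors.read_gripper_force())
c=[.6367,-.0702]; Y=UY+np.radians(75)-np.pi/2
r.movep([*c,.22],down(Y)); r.servo_line([*c,.11],vel=.12); f0=fz()
hit=r.servo_line([*c,.082],vel=.03,until_force=4); print(hit,np.round(sensors.read_tcp_pos(),4),fz()-f0,sensors.read_width(),sensors.read_time())
```

```text
w 0.01296424915943879 59.56820011138916
False [ 0.6369 -0.0702  0.0822] [-0.5  1.   0.1] 0.013011592287709726 79.5583
```

Lugs are in the slots. Press and turn.

Run:
```python
from f import *
c=[.6367,-.0702]; Y=UY+np.radians(75)-np.pi/2
hit=r.servo_line([*c,.069],vel=.03,until_force=25); print(hit,np.round(sensors.read_tcp_pos(),4),fz())
if not hit:
    for d in (15,30,45,60,70,76):
        q=r.inverse_kinematics([*c,.069],down(Y-np.radians(d))); r.move_j(q); print(d,np.round(sensors.read_tcp_pos(),4),fz(),np.round(sensors.read_wrist_torque(),2),round(sensors.read_width(),4))
        if abs(sensors.read_wrist_torque()[2])>4: break
print(sensors.read_time())
```

```text
False [ 0.6373 -0.0702  0.0698] [-2.1  0.5  8.9]
15 [ 0.638  -0.0704  0.0701] [-1.  -0.3  8.8] [ 0.02  0.22 -0.03] 0.013
30 [ 0.6379 -0.0704  0.0701] [-0.7  1.   9.1] [ 0.05  0.31 -0.11] 0.0126
45 [ 0.6381 -0.0704  0.0702] [-0.6 -0.2  9. ] [ 0.09  0.16 -0.05] 0.0126
60 [ 0.6381 -0.0704  0.0702] [-0.3 -0.4  9.8] [ 0.04  0.24 -0.11] 0.0125
70 [ 0.6381 -0.0704  0.0702] [-0.  -0.5  7.9] [ 0.04  0.17 -0.08] 0.0128
76 [ 0.6381 -0.0704  0.0702] [-1.7 -0.4  8.5] [ 0.08  0.22 -0.1 ] 0.0126
82.1167
```

Run:
```python
from f import *
c=[.6367,-.0702]
for z in (.0735,.0755,.0775):
    r.servo_line([*c,z],vel=.03); print(np.round(sensors.read_tcp_pos(),4),fz())
r.gripper_to(.04); r.servo_line([*c,.2],vel=.15)
p=np.array(c)-YD*.074; r.movep([*p,.2],down(UY)); s=shot('wrist'); rgb('locked',s)
filt(s,zt=.0985,near=[324,118]); print(mark_of(s,'filter_mid')[:1],onz(s,mark_of(s,'filter_mid')[0]['point'],.0965))
print(sensors.read_time(), np.degrees(UY))
for n in ('scene','top'):
    t=shot(n); m=mark_of(t,'filter_mid'); print(n,[(np.round(k['point']),round(k['score'],2)) for k in m], proj(t,[*c,.0965]).round(1)); 
    for k in find_in(t,'door')[:2]: print('door',np.round(k['point']),k['score'])
h=hsv(t)
cv2.imwrite('pics/chk.png',np.hstack([cv2.resize(s['image'][20:220,220:420,::-1],(400,400)),cv2.resize(t['image'][140:340,200:400,::-1],(400,400))]))
```

```text
[ 0.638  -0.0703  0.0744] [0.  0.5 5.8]
[ 0.6378 -0.0703  0.0761] [ 1.8 -0.5  3.8]
[ 0.6375 -0.0703  0.0767] [ 5.4 -1.  -4.1]
circle [323.4 115. ] 52.4 [ 0.6367 -0.0695  0.0985] bar [327.5 128. ] [48. 69.] [ 0.6384 -0.0768  0.1345] ang -4.4
[{'point': [324.2, 114.0], 'score': 0.81}] [ 0.63721533 -0.0688648   0.0965    ]
85.9167 -4.469070802020421
scene [(array([392., 192.]), 0.91), (array([445., 226.]), 0.84), (array([269., 303.]), 0.71), (array([433., 266.]), 0.69)] [269.8 304.5]
door [358. 219.] 0.85
door [357. 310.] 0.18
top [(array([349., 186.]), 0.9), (array([208., 243.]), 0.87), (array([235., 323.]), 0.76), (array([191., 283.]), 0.58)] [349.3 183.4]
door [275. 261.] 0.69
```

View pics/chk.png

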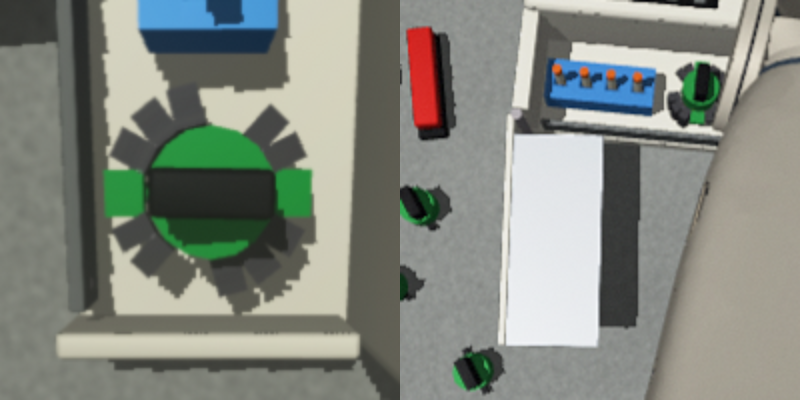

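The filter is locked: its bar lines up with the green ring parts, and it held against the upward pull. I'll press each wick once for certainty, then shut the door from its outer side.

```bash
cat > d.py <<'E'
from h import *
H=np.array([.591,.1308]); UX=np.array([np.cos(UY),np.sin(UY)])
rot=lambda v,a: np.array([v[0]*np.cos(a)-v[1]*np.sin(a),v[0]*np.sin(a)+v[1]*np.cos(a)])
def dp(th,m,z=.07): 
    p=H+.15*rot(-YD,-th)-rot(UX,-th)*(.021+m); return [p[0],p[1],z],down(UY-th+np.pi/2)
E
python3 - <<'E'
from d import *
r.gripper_to(0)
for i in range(4):
    p=tube(i); r.movep([*p,.15],down(UY)); f0=fz()
    hit=r.servo_line([*p,.08],vel=.06,until_force=10); print(i,hit,np.round(sensors.read_tcp_pos(),4),fz()-f0); r.servo_line([*p,.16],vel=.2)
r.movep([.62,-.05,.25],down(UY)); s=shot('wrist')
for c,st in oranges(s,60): print(onz(s,c,.128).round(4))
print(sensors.read_time())
for th in (1.6,1.2,.8,.4,0): q=r.inverse_kinematics(*dp(th,.0)); print(th,np.round(dp(th,0)[0],3),None if q is None else np.round(q,2))
E
```

```text
0 True [6.425e-01 3.000e-04 9.320e-02] [-0.4 -0.2  6. ]
1 True [0.6449 0.0302 0.0932] [ 0.3 -0.2  7.6]
2 True [0.6472 0.0601 0.0932] [0.9 0.8 8. ]
3 True [0.6495 0.0901 0.0932] [-1.  -0.5  5.8]
[0.6474 0.0898 0.128 ]
[0.645  0.0597 0.128 ]
[0.6428 0.0305 0.128 ]
[0.6406 0.0015 0.128 ]
94.35
1.6 [0.444 0.168 0.07 ] [ 0.34  0.41  2.04 -0.    0.69  0.44]
1.2 [0.441 0.108 0.07 ] [ 0.21  0.39  2.08 -0.    0.67 -0.08]
0.8 [0.462 0.051 0.07 ] [ 0.08  0.4   2.06 -0.    0.68 -0.61]
0.4 [0.503 0.007 0.07 ] [-0.01  0.44  1.98 -0.    0.72 -1.1 ]
0 [ 0.558 -0.017  0.07 ] [-0.05  0.51  1.86 -0.    0.78 -1.54]
```

Run:
```python
from d import *
p,q=dp(1.6,.04,.25); r.movep(p,q); p,_=dp(1.6,.04); r.servo_line(p,vel=.15); print(fz())
for th in np.arange(1.55,.14,-.1):
    p,q=dp(th,.0); r.servo_line(p,q,vel=.12)
    if int(round(th*100))%30<10: print(round(th,2),fz())
p,q=dp(.06,.0); r.servo_line(p,q,vel=.08); print(np.round(sensors.read_tcp_pos(),4),fz())
p,q=dp(0,-.012); hit=r.servo_line(p,q,vel=.04,until_force=22); t=sensors.read_tcp_pos(); print(hit,np.round(t,4),fz(),'normal',(np.array(t[:2])-H)@UX)
r.wait(.3); print(fz())
print(sensors.read_time())
```

```text
[-0.1  0.4  0.2]
1.55 [-0.3 -0.1  0. ]
1.25 [ 0.1 -0.  -0.1]
0.95 [-0.1 -0.1 -0.1]
0.65 [-0.8  0.7  0.3]
0.35 [ 0.1  0.7 -0.5]
[ 0.5488 -0.0146  0.0699] [ 0.2 -0.2 -1.2]
True [ 0.5555 -0.0164  0.0678] [-1.8  0.6  1.1] normal -0.02390416839836609
[-2.5  0.2 -0.1]
102.3083
```

Run:
```python
from d import *
p,q=dp(0,-.02); f0=fz()
hit=r.servo_line(p,q,vel=.02,until_force=22); t=sensors.read_tcp_pos(); print(hit,np.round(t,4),fz(),'normal',(np.array(t[:2])-H)@UX)
p,q=dp(0,.08); r.servo_line(p,q,vel=.15); p[2]=.3; r.servo_line(p,vel=.2); r.movep([.40,-.2,.35],down(0)); print(fz())
t=shot('top'); S=shot('scene'); print(sensors.read_time())
# expected free-edge top corner when shut (outer face)
for s in (t,S):
    for th in (0,.05,.1): print(th,[proj(s,[*(H+k*rot(-YD,-th)-.010*rot(UX,-th)),.148]).round(1).tolist() for k in (0,.15,.245)])
    print([(np.round(m['point']),round(m['score'],2)) for m in mark_of(s,'door_push')[:2]],proj(s,[*(H+.15*-YD-.010*UX),.105]))
c=lambda s,x,y: cv2.resize(s['image'][y:y+150,x:x+200,::-1],(400,300),interpolation=cv2.INTER_CUBIC)
cv2.imwrite('pics/door.png',np.hstack([c(t,230,95),c(S,200,220)]))
```

```text
True [ 0.5548 -0.0165  0.0669] [-0.6  0.3  0.4] normal -0.024592503804665586
[ 0.8 -0.2  0.1]
105.8333
0 [[256.1, 201.2], [326.0, 207.9], [370.4, 212.2]]
0.05 [[255.9, 201.2], [325.3, 211.3], [369.5, 217.8]]
0.1 [[255.7, 201.1], [324.5, 214.7], [368.4, 223.4]]
[(array([324., 209.]), 0.64)] [325.69896162 211.70003249]
0 [[381.7, 264.6], [299.0, 258.3], [247.1, 254.3]]
0.05 [[382.0, 264.6], [299.8, 254.9], [248.6, 248.8]]
0.1 [[382.3, 264.6], [300.8, 251.6], [250.4, 243.5]]
[(array([272., 307.]), 0.38)] [299.28476353 270.87217668]
```

View pics/door.png

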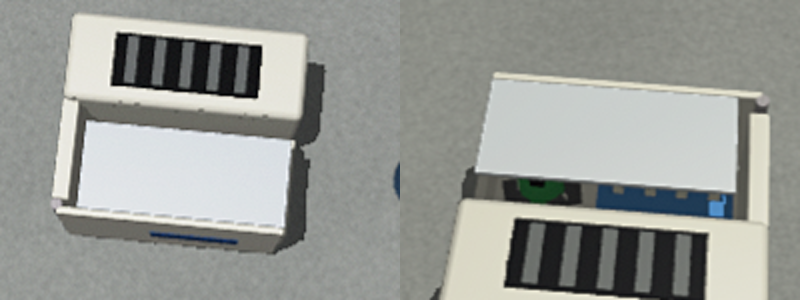

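The roof flap covers the bay and the front edge slope matches 0 rad: about 0.10 measured against 0.096 predicted (0.145 at 0.05 rad). The door also stopped hard at 22 N, well above the catch force. Handing in.

```bash
python3 -c "
from h import *
print(job.finish_job())"
```

```text
the job is handed in; nothing more can be done
None
```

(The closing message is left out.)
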